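Prop the guard open and trim the amplifier

TASK

The trim knob of the black amplifier unit sits under a sprung aluminium flip cover that falls shut by itself. Lift the cover with the steel bar from the rest and lay the bar down into both notches of the cheek plates, so that the cover leans open on it and you can let go; then turn the knob clockwise until it is firmly against its end stop, but gently: do not force the stop, the cover or the cheeks. Leave the bar propping the cover, the knob at its stop, and the other things where they are.

Things in the scene. Friction and masses are not known exactly. Their poses are not given: they have to be found in the camera images.
- unit: Amplifier unit, fixed: black box, deck 136 (x) by 180 mm (y from -60 to +120), 50 mm tall. Origin at table level below the knob's axis; x away from the robot, y left, z up, turned with its yaw. At its left two dark steel cheek plates stand across x (at x = -65 and +65 mm, 6 mm thick, y 60 to 119 mm, tops at z = 142 mm), each with an upward-open U notch for the bar.
- notch_mid (a point): Midway between the two notches, at (0, 89.5, 128) mm in the unit's frame: the centre line of the seated 12 mm bar. Each notch is 17 mm wide, 20 mm deep, centre y = 89.5 mm, floor z = 122 mm. The cover pushes the seated bar about 2.5 mm to the right (-y). Same axes as the unit. Bar and unit must not press with over 25 N.
- hinge (a point): Middle of the cover's hinge line, at (0, 90, 100) mm in the unit's frame; the hinge runs along the unit's x.
- cover (a joint): Angle of the flip cover in rad: 0 shut (level), growing as its free right edge swings up and over to the left, limit 2.1; about 1.7 when leaning on the seated bar. About 0.13 kg; a spring of 0.024 (shut) to 0.075 N m (propped) closes it from every angle, damped (0.1 N m s/rad). The bar must not press it with over 20 N.
- cover_lip (a point): Middle of the cover's free (right) lower edge, 140 mm from the hinge. The cover is an aluminium plate 106 mm long (x), 4 mm thick, reaching from the hinge 140 mm to the right; shut, its underside is level at z = 100 mm, 50 mm above the deck, and open below on the right, near and far sides.
- prop_mid (a point): Centre of the loose steel bar, 12 x 12 x 220 mm, 0.09 kg; x along the bar. It starts level in the slots of the rest, centre 45 mm above the table. Held about 80 mm from its centre near its near (-x) end, it reaches under the cover and over both notches while the gripper stays clear beside the unit.
- rest: Grey plastic rest for the bar, fixed, 100 x 60 mm, 47 mm tall; origin at the centre of its underside, x along the bar. Its two slotted posts stand at x = -30 and +30 mm, 10 mm thick, slots 16 mm wide and 8 mm deep.
- knob_grip (a point): On the knob's vertical axis (the unit's origin), at z = 85 mm, the height to grip it. The knob is a disc of 44 mm diameter carrying a black bar grip 42 mm long (this point's x), 14 mm thick (its y), from z = 64 to 94 mm; a white line on top marks the -x end of the grip.
- knob (a joint): Angle of the knob in rad, growing clockwise seen from above. Where its end stop lies is not marked: it is 0.7 to 1.4 rad clockwise of where the knob starts. Turning takes about 0.05 N m; it stays where it is left.
- stop_ring (a joint): Wind-up in rad of the aluminium ring (64 mm diameter, 6 mm thick) under the knob, which carries the end stop on a stiff spring, 2 N m per rad: about 0.025 while the knob turns freely clockwise, growing once it is against its stop, springing back when let go. Firmly against the stop: over 0.1 (0.2 N m); forced: over 0.3 (0.6 N m).
- lens_tube: Bystander: upright black lens tube, 44 mm diameter, 70 mm tall; origin at its underside.
- wipes_jar: Bystander: white jar, 56 mm diameter, 75 mm tall; origin at its underside.
- iris: Bystander: flat dark steel ring, 60 mm diameter, 14 mm tall; origin at its underside.
Mind the look-alikes: they are no part of the job. Of the things like the part that bears prop_mid, leave any that is turquoise; of the rest the larger one is meant.

How it is judged:
On the way, in this order (a step that is already met when the one before it is completed fails the run):
1. the bar lies down in both notches, let go, with the cover leaning open on it (x of prop_mid in the frame of unit between -0.045 and 0.045 m and y of prop_mid in the frame of unit between 0.083 and 0.097 m and z of prop_mid in the frame of unit between 0.123 and 0.132 m and angle between the x axis of prop_mid and the x axis of unit, either way round below 0.06 rad and value of joint cover above 1.55 rad and contact force between cover and prop above 0.3 N and contact force between the fingers and prop below 0.1 N and contact force between the fingers and cover below 0.1 N), for 0.3 s.
2. the knob is turned firmly against its end stop (ring wound up over 0.1 rad) with the cover propped (x of prop_mid in the frame of unit between -0.045 and 0.045 m and y of prop_mid in the frame of unit between 0.083 and 0.097 m and z of prop_mid in the frame of unit between 0.123 and 0.132 m and angle between the x axis of prop_mid and the x axis of unit, either way round below 0.06 rad and value of joint cover above 1.55 rad and contact force between cover and prop above 0.3 N and value of joint stop_ring above 0.1 rad and value of joint knob above 1.34 rad), for 0.1 s.
At the end, for the whole second after the job is handed in: The bar lies let go in both notches (centre 123-132 mm high, 83-97 mm left of the knob axis, within 45 mm of mid lengthwise, aligned within 0.06 rad); the cover leans on it, open over 1.55 rad; the knob is let go within 0.08 rad of its stop, ring under 0.05 rad; bystanders within 20 mm (all of step 1 and value of joint knob above 1.32 rad and value of joint stop_ring below 0.05 rad and linear speed of prop below 0.01 m/s and contact force between the fingers and knob below 0.1 N); the robot touches nothing.
It fails at once if the end stop is forced (ring wound up over 0.3 rad) (value of joint stop_ring above 0.3 rad).
It fails at once if the bar presses the cover with over 20 N (contact force between prop and cover above 20 N).
It fails at once if the bar presses the unit with over 25 N (contact force between prop and unit above 25 N).
It fails at once if a bystander is moved over 20 mm (distance of any of lens_tube, wipes_jar, iris from where it was at the start of the episode above 0.02 m).
It also fails if it takes over 72 s, if anything falls off the work surface, if the arm or the gripper's body presses on something with over 40 N, if the wrist force passes 120 N, or if a joint passes its speed limit or range.

ROBOT

A 7-joint arm with a two-finger parallel gripper is mounted at the origin on the work surface. World frame = base frame: x ahead of the robot, y to its left, z up, the work surface at z = 0. Lengths are in m, angles in rad, forces in N, time in s.
With the tool pointing down it reaches from about 0.4 to 0.875 m from the base axis. Payload 19.3 kg.
Tool frame: the origin (TCP) lies midway between the tips of the shut fingers; the grasp point (between the pads) lies 19 mm behind it (bot.pinch_z is the distance from the TCP to the grasp point, in m); z points along the fingers, y is the line along which they close (so a half turn about z gives the same grasp; the last joint's range is limited). The gripper opens to 85 mm and grips with 20 to 120 N. Pads are 22 mm wide; open, the fingers measure 114 mm over their backs; the gripper's body (76 mm by 85 mm) begins 54 mm behind the grasp point. The pads swing forward as they close: fully open they stand 13 mm farther back than shut.
Start: joints at [1.164, 0.521, -0.036, 1.599, 0.021, 1.021, -0.113], TCP at [0.207, -0.59, 0.231] pointing down, gripper open.
Joint ranges: [-2.91, 2.91], [-0.3, 2.13], [-1.5, 1.42], [0.17, 2.43], [-1.26, 4.41], [0.16, 1.93], [-2.52, 2.52]. Speed limits (rad/s): [1.89, 1.89, 2.39, 2.39, 3.01, 3.01, 3.01].

INTERFACE

Orientations are given as [roll, pitch, yaw] about the fixed x, y, z axes, in that order (R = Rz(yaw) Ry(pitch) Rx(roll)).
In Python, from workcell import observe, viewer, bot gives the robot as it stands. The module is installed in compiled form; this text tells all that it offers.
- The arm moves only by the tool play_rows, never from a script. Its argument "motion" is a list of rows, each a list of 7 numbers: the shift along the tool's x, y, z in cm, then the turn, a rotation vector about the tool's x, y, z in rad, then the opening, from -1 (shut) to 1 (fully open), so that 0 is half open. A call has exactly 5 rows; each row is the pose to reach, as a shift and turn from the pose commanded when the call began, along the tool's axes at that moment; what a row does not reach only later rows make up. A row lasts 1/10 s, in which the tool goes at most 50 mm and 8.59 degrees, less where a joint would pass 70% of its speed; a pose out of reach is approached as far as the arm can. A call with a gripper value outside its range is refused whole. The fingers move at their own pace and stop on an object; "squeeze" is the grip in N (left out, the last holds). Time passes only in rows, so rows that repeat a pose let the fingers close, or fill a call up. It gives the time, the measured TCP pose, the force, the opening and the grip force at its end, in the units of the state.
- observe(): the state, without advancing time (a new reading comes with each control period).
- viewer.grab_frame(name): name is "scene" or "top" or "wrist"; returns (picture, depth): 420x560x3 uint8, red, green, blue; 420x560 float32, m along the optical axis (not along the pixel's ray), 0 where there is no reading.
- viewer.camera_info(name): a dict with "fx", "fy", "cx", "cy" (pixels), "R" (3x3) and "t" (3): a world point X has camera coordinates R X + t. Camera axes: x right, y down, z forward; pixel columns grow to the right and rows downward; lengths in m; the calibration is good to about 2 mm. A picture is of the moment at which its call begins: read the wrist's pose just before it. camera_info takes no time and is no camera call; for the wrist camera it gives the pose at the moment of the call.
- bot.job_done(): hands the job in; it is judged then, once.
The state is a dict: "clock": time; "qpos": joint angles; "qd": joint speeds; "joint_efforts": joint torques, N m; "position": TCP position; "tool_rot": TCP orientation; "force": force on the tool from outside, world axes, zero at the start; "moment": the same for the moment, N m; "grip_width": finger opening in m; "finger_force": force on a finger pad.
Only numpy, scipy, OpenCV 4.12 (cv2) and the standard library are available. Lean on these libraries where they do the work, as an engineer would, in place of code of your own. Each camera call takes 0.05 s, during which the arm holds its last target. There are 200 camera calls.

## Working session

There is one attempt and no reset: what is moved stays moved. The work goes in short steps, Python scripts to look and compute and a tool call to move; the robot and the scene stay as the last step left them, time stands still between calls to the robot, and variables do not carry over. Pictures are saved under pics/ and viewed, at most 13 in all, crops included, and the job is handed in when it is done.

Besides the shell and the picture viewer there is one more tool, called as name(argument=value, ...), one argument or row to a line, values as JSON. play_rows: Moves the arm, as the interface text tells. Its arguments: {"type":"object","properties":{"motion":{"type":"array"},"squeeze":{"type":"number"}},"required":["motion"]}

```bash
mkdir -p pics; ls; cat > h.py <<'E'
import numpy as np, cv2
from scipy.spatial.transform import Rotation as Ro
from workcell import observe, viewer, bot
def snap(n,f):
    i=viewer.camera_info(n); p,d=viewer.grab_frame(n)
    cv2.imwrite(f'pics/{f}.png',p[:,:,::-1]); np.savez(f'pics/{f}.npz',p=p,d=d,**i); return p,d,i
def cloud(f):
    z=np.load(f'pics/{f}.npz'); d=z['d']; v,u=np.mgrid[:420,:560]
    c=np.stack([(u-z['cx'])/z['fx']*d,(v-z['cy'])/z['fy']*d,d],-1)
    return (c-z['t'])@z['R'], z['p'], d   # R^T(c-t)
E
python3 - <<'E'
from h import *
s=observe();print({k:np.round(v,3) for k,v in s.items()})
for n in('scene','top'):
    p,d,i=snap(n,n+'0');print(n,np.round(i['R'],3).tolist(),i['t'],i['fx'])
a=cv2.imread('pics/top0.png');cv2.imwrite('pics/top0b.png',cv2.resize(a,(800,600)))
E
```

```text
pics
{'clock': np.float64(0.0), 'qpos': array([ 1.164,  0.522, -0.036,  1.6  ,  0.021,  1.021, -0.113]), 'qd': array([-0.001,  0.   , -0.001,  0.001, -0.001,  0.001, -0.   ]), 'joint_efforts': array([-1.0000e-03, -9.2711e+01,  1.9790e+00, -3.6993e+01,  1.8000e-02,
        8.0000e-03, -0.0000e+00]), 'position': array([ 0.206, -0.59 ,  0.231]), 'tool_rot': array([-3.14 ,  0.   ,  0.337]), 'force': array([ 0.742,  0.674, -0.096]), 'moment': array([ 0.005, -0.027,  0.02 ]), 'finger_force': np.float64(0.0), 'grip_width': np.float64(0.085)}
scene [[0.767, 0.641, -0.016], [0.355, -0.444, -0.823], [-0.535, 0.626, -0.568]] [-0.40438484 -0.11800897  1.31745523] 420.2084839410815
top [[-0.004, -1.0, -0.003], [-0.985, 0.005, -0.17], [0.17, 0.002, -0.985]] [-0.00213873  0.57702991  1.07503   ] 391.4858324528825
```

View pics/top0.png

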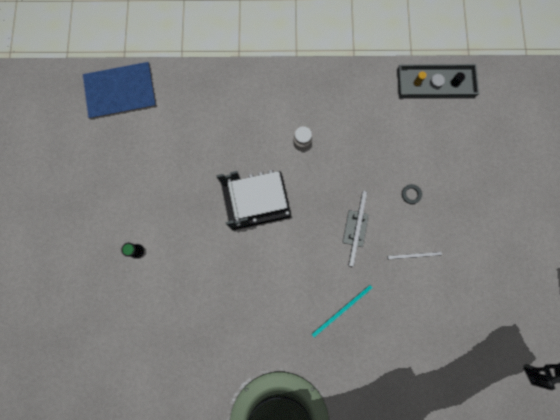

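View pics/scene0.png

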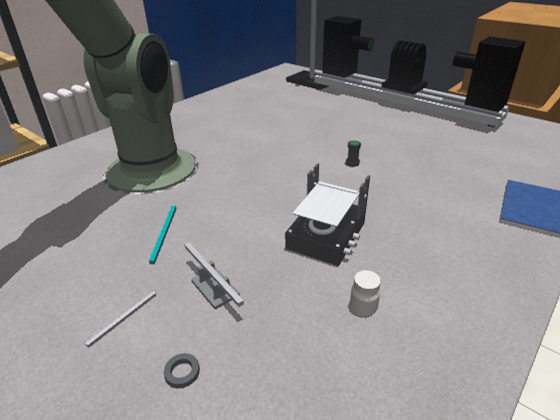

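The top view shows the unit at about (258,197) with its cheeks at the left (230,200). The bar lies in its rest at (358,228). The turquoise bar (342,310) and the thin bar (415,256) are look-alikes.

```bash
cat > m.py <<'E'
from h import *
X,p,d=cloud('top0')
def box(u0,u1,v0,v1,z0,z1):
    s=X[v0:v1,u0:u1]; m=(s[...,2]>z0)&(s[...,2]<z1)&(d[v0:v1,u0:u1]>0); return s[m]
def rect(P,n):
    r=cv2.minAreaRect((P[:,:2]*1000).astype(np.float32)); print(n,len(P),np.round(r[0],1),np.round(r[1],1),round(r[2],2),'z',np.round(np.median(P[:,2]),4))
rect(box(335,385,180,275,.040,.08),'bar')
rect(box(335,375,200,255,.004,.035),'restbase')
rect(box(210,300,160,240,.09,.112),'cover')
rect(box(210,300,160,240,.04,.06),'deck')
rect(box(210,300,160,240,.125,.16),'cheek')
P=box(335,385,180,275,.040,.08);c=P.mean(0);u=np.linalg.svd(P-c)[2][0];print('bar axis',c,u,np.arctan2(u[1],u[0])%np.pi)
P=box(210,300,160,240,.09,.112);print(np.bincount(((P[:,2]-.09)*1000).astype(int)))
for n,b in dict(jar=(285,325,115,155,.065,.085),iris=(395,430,175,210,.008,.02),tube=(115,150,235,265,.06,.08)).items(): rect(box(*b),n)
E
python3 m.py
python3 - <<'E'
import cv2
a=cv2.imread('pics/top0.png')[155:285,200:390];cv2.imwrite('pics/c0.png',cv2.resize(a,None,fx=4,fy=4,interpolation=2))
E
```

```text
bar 419 [ 531.  -224.8] [ 33.9 219.6] 76.95 z 0.0512
restbase 582 [ 539.7 -226. ] [116.3 162.1] 88.51 z 0.0104
cover 2056 [611.6  70.6] [135.1 168.5] 12.24 z 0.1051
deck 768 [614.7  66.8] [135.4 179.9] 12.46 z 0.0509
cheek 123 [603.5 125.1] [137.5  57.4] 12.07 z 0.1415
bar axis [ 0.52986415 -0.22417165  0.05070133] [-0.97615182  0.21707088  0.00280329] 2.9227789820687207
[  5   3   3   3   3   3   1   2   4  16  34  71 191 269 377 348 315 197
 105  57  36  13]
jar 233 [801.  -70.1] [47.1 48.3] 87.95 z 0.0755
iris 220 [ 637.2 -397.9] [60.3 60.2] 38.75 z 0.0144
tube 175 [470.8 418.6] [36.4 38.1] 1.74 z 0.0715
```

View pics/c0.png

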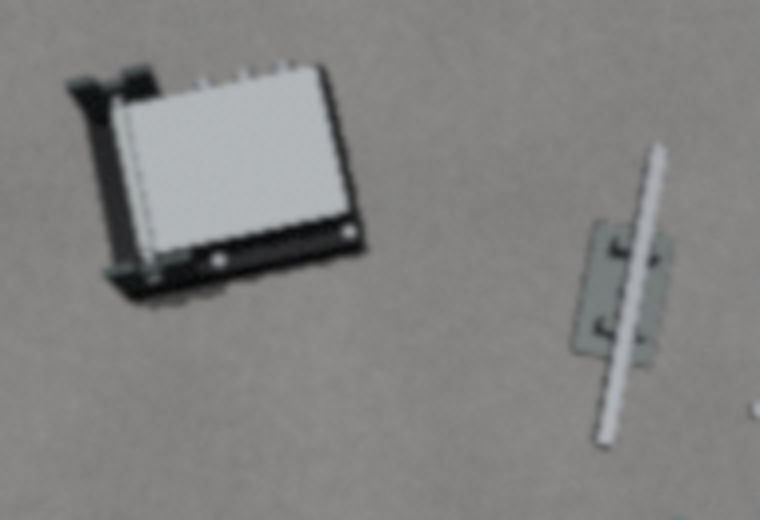

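play_rows(
  motion=[
    [3.6, -2.8, 0.8, 0, 0, 0, 1],
    [7.2, -5.6, 1.6, 0, 0, 0, 1],
    [10.8, -8.4, 2.4, 0, 0, 0, 1],
    [14.4, -11.2, 3.2, 0, 0, 0, 1],
    [18, -14, 4, 0, 0, 0, 1],
  ],
  squeeze=80,
)

```text
clock: 0.6
position: [0.3307, -0.3966, 0.1909]
tool_rot: [-3.142, -0.0, 0.337]
force: [1.7, -0.4, -0.0]
grip_width: 0.0855
finger_force: 0.0
```

play_rows(
  motion=[
    [3.6, -2.8, 0.8, 0, 0, 0.12, 1],
    [7.2, -5.6, 1.6, 0, 0, 0.24, 1],
    [10.8, -8.4, 2.4, 0, 0, 0.36, 1],
    [14.4, -11.2, 3.2, 0, 0, 0.48, 1],
    [17.7, -14.1, 4, 0, 0, 0.556, 1],
  ],
)

```text
clock: 1.1
position: [0.4515, -0.2049, 0.1509]
tool_rot: [3.142, -0.0, -0.224]
force: [1.6, 0.3, 0.4]
grip_width: 0.0852
finger_force: 0.0
```

play_rows(
  motion=[
    [0, 0, 0, 0, 0, 0, 1],
    [0, 0, 0, 0, 0, 0, 1],
    [0, 0, 0, 0, 0, 0, 1],
    [0, 0, 0, 0, 0, 0, 1],
    [0, 0, 0, 0, 0, 0, 1],
  ],
)

```text
clock: 1.6
position: [0.4501, -0.2077, 0.1515]
tool_rot: [3.141, -0.0, -0.221]
force: [-1.0, 0.0, -0.9]
grip_width: 0.0856
finger_force: 0.0
```

```bash
python3 - <<'E'
from h import *
s=observe();print(s['clock'],s['position'],s['tool_rot'],s['force'])
p,d,i=snap('wrist','w1');print(np.round(i['R'],3).tolist(),(-i['R'].T@i['t']))
X,p,d=cloud('w1')
m=(X[...,2]>.046)&(X[...,2]<.056)&(d>0)&(np.abs(X[...,1]+.22)<.07)&(abs(X[...,0]-.53)<.15)
P=X[m];c=np.median(P,0);u=np.linalg.svd(P-P.mean(0),full_matrices=False)[2][0];print(len(P),P.min(0),P.max(0),c,u,u[1]/u[0])
r=cv2.minAreaRect((P[:,:2]*1000).astype(np.float32));print(r)
E
```

```text
1.6 [ 0.45014891 -0.20772207  0.15145508] [ 3.14146139e+00 -1.58347791e-04 -2.20857952e-01] [-1.01650947  0.02280106 -0.93172207]
[[-0.22, -0.976, 0.0], [-0.939, 0.211, 0.272], [-0.265, 0.06, -0.962]] [ 0.51739097 -0.22297097  0.29286487]
4764 [ 0.42476131 -0.25201322  0.04600358] [ 0.57945031 -0.19825772  0.05240823] [ 0.51349811 -0.22296687  0.04961545] [-0.97591877  0.21811985  0.00250645] -0.22350205909824866
((501.9555358886719, -220.37216186523438), (33.49638366699219, 156.2655792236328), 77.17385864257812)
```

View pics/w1.png

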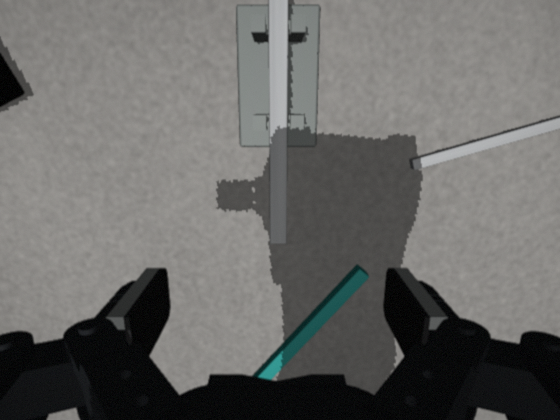

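The wrist view shows the bar vertical at column 279, with its near end at (278,243). It is centred between the fingers and aligned with them, so I'll go down and grip it.

play_rows(
  motion=[
    [0, 0, 3, 0, 0, 0, 1],
    [0, 0, 6, 0, 0, 0, 1],
    [0, 0, 9, 0, 0, 0, 1],
    [0, 0, 11.5, 0, 0, 0, 1],
    [0, 0, 12.5, 0, 0, 0, 1],
  ],
)

```text
clock: 2.15
position: [0.4495, -0.2067, 0.0245]
tool_rot: [-3.141, 0.003, -0.22]
force: [-0.4, -0.1, -0.3]
grip_width: 0.0851
finger_force: 0.0
```

play_rows(
  motion=[
    [0, 0, 0, 0, 0, 0, 0],
    [0, 0, 0, 0, 0, 0, -0.5],
    [0, 0, 0, 0, 0, 0, -1],
    [0, 0, 0, 0, 0, 0, -1],
    [0, 0, 0, 0, 0, 0, -1],
  ],
)

```text
clock: 2.65
position: [0.451, -0.2068, 0.0269]
tool_rot: [3.141, -0.001, -0.219]
force: [-1.1, 1.1, 0.8]
grip_width: 0.0122
finger_force: 0.7
```

play_rows(
  motion=[
    [0, 0, 0, 0, 0, 0, -1],
    [0, 0, 0, 0, 0, 0, -1],
    [0, 0, 0, 0, 0, 0, -1],
    [0, 0, -1, 0, 0, 0, -1],
    [0, 0, -3, 0, 0, 0, -1],
  ],
)

```text
clock: 3.15
position: [0.4496, -0.2063, 0.0561]
tool_rot: [-3.141, 0.003, -0.219]
force: [0.7, -0.8, -0.8]
grip_width: 0.0103
finger_force: 77.9
```

play_rows(
  motion=[
    [0, 0, -3, 0, 0, 0, -1],
    [0, 0, -6, 0, 0, 0, -1],
    [0, 0, -9, 0, 0, 0, -1],
    [0, 0, -9, 0, 0, 0, -1],
    [0, 0, -9, 0, 0, 0, -1],
  ],
)

```text
clock: 3.65
position: [0.4505, -0.2067, 0.1469]
tool_rot: [3.141, -0.001, -0.219]
force: [-0.5, -0.1, -2.2]
grip_width: 0.0107
finger_force: 77.9
```

```bash
python3 - <<'E'
from h import *
s=observe();print(s['clock'],s['position'],s['tool_rot'],s['force'],s['grip_width'],s['finger_force'],s['qpos'])
p,d,i=snap('wrist','w2')
X,p,d=cloud('w2')
T=Ro.from_euler('xyz',s['tool_rot']).as_matrix();Y=(X-s['position'])@T
m=(abs(Y[...,1])<.012)&(Y[...,2]<.02)&(Y[...,2]>-.045)&(Y[...,0]>.02)&(d>0)
P=Y[m];print(len(P),P.min(0),P.max(0));print(np.polyfit(P[:,0],P[:,2],1),np.polyfit(P[:,0],P[:,1],1))
E
```

```text
3.65 [ 0.45054866 -0.20672118  0.14685131] [ 3.14149866e+00 -8.61052911e-04 -2.19281937e-01] [-0.5068297  -0.11060267 -2.15897113] 0.010719325667748473 77.87489533424377 [ 3.10461753e-01  4.38554283e-01  1.09082287e-04  2.01568593e+00
 -4.92351768e-05  6.86486403e-01 -1.47947974e+00]
9323 [ 0.02000113 -0.00571404 -0.0252484 ] [ 0.09995473  0.00679673 -0.01944059]
[ 0.00412617 -0.02249689] [6.98894918e-03 9.93656419e-05]
```

View pics/w2.png

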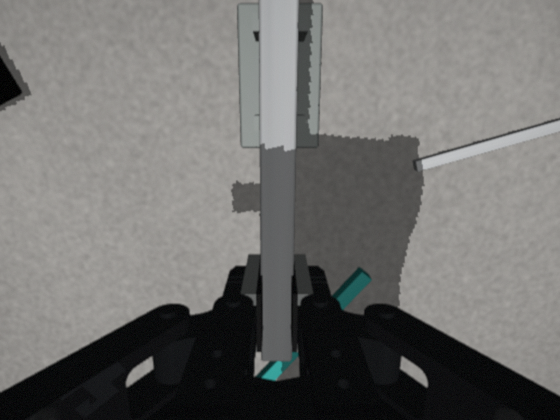

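The bar is held level and on the tool's axis. Next I'll work out the waypoints.

```bash
cat > plan.py <<'E'
from h import *
U=np.array([.6211,.0375,0]);YU=.2147
def world(p): return U+Ro.from_euler('z',YU).apply(np.array(p)/1000)
def rows(cmd,yaw,wps,yaw2=None):
    yaw2=yaw if yaw2 is None else yaw2
    R=Ro.from_euler('xyz',[np.pi,0,yaw]).as_matrix()
    for w in wps: print(np.round((w-cmd)@R*100,1))
    print('rotz',yaw-yaw2)
E
python3 - <<'E'
from plan import *
c=np.array([.4507,-.2068,.146]);w=world([-110,-95,61.5]);print('entry',w);rows(c,-.219,[w],YU)
# lift path, tool frame aligned with unit: x=x,  y=-y, z=-z
F=[(-.153,130),(-.05,130),(.15,129),(.35,128),(.55,125),(.75,121),(.95,115),(1.15,106),(1.35,92),(1.5,78),(1.55,68)]
prev=None
for f,r in F: print(f,r,np.round([90-r*np.cos(f),100+r*np.sin(f)],1))
E
```

```text
entry [ 0.53386572 -0.07875481  0.0615    ]
[  5.3 -14.3   8.4]
rotz -0.4337
-0.153 130 [-38.5  80.2]
-0.05 130 [-39.8  93.5]
0.15 129 [-37.6 119.3]
0.35 128 [-30.2 143.9]
0.55 125 [-16.6 165.3]
0.75 121 [  1.5 182.5]
0.95 115 [ 23.1 193.5]
1.15 106 [ 46.7 196.8]
1.35 92 [ 69.9 189.8]
1.5 78 [ 84.5 177.8]
1.55 68 [ 88.6 168. ]
```

play_rows(
  motion=[
    [1, -2.9, 1, 0, 0, -0.1, -1],
    [2.1, -5.8, 2.5, 0, 0, -0.2, -1],
    [3.2, -8.7, 4.4, 0, 0, -0.3, -1],
    [4.3, -11.5, 6.4, 0, 0, -0.4, -1],
    [5.3, -14.3, 8.4, 0, 0, -0.434, -1],
  ],
)

```text
clock: 4.2
position: [0.5332, -0.0775, 0.0603]
tool_rot: [-3.141, 0.002, 0.219]
force: [0.9, -0.9, -0.5]
grip_width: 0.0101
finger_force: 78.0
```

play_rows(
  motion=[
    [0, 0, 0, 0, 0, 0, -1],
    [0, 0, 0, 0, 0, 0, -1],
    [0, 0, 0, 0, 0, 0, -1],
    [0, 0, 0, 0, 0, 0, -1],
    [0, 0, 0, 0, 0, 0, -1],
  ],
)

```text
clock: 4.7
position: [0.5333, -0.0794, 0.0627]
tool_rot: [3.141, -0.0, 0.214]
force: [-0.2, -0.2, -0.8]
grip_width: 0.0101
finger_force: 78.1
```

```bash
python3 - <<'E'
from plan import *
s=observe();print(s['clock'],s['position'],s['tool_rot'],s['force'],s['qpos'])
snap('wrist','w3');snap('scene','s3')
# refine unit pose: deck edges/cover from wrist
X,p,d=cloud('w3')
Y=Ro.from_euler('z',-YU).apply((X-U).reshape(-1,3)).reshape(X.shape)*1000
for n,a,b in(('cover',97,112),('cheek',136,148)):
    m=(Y[...,2]>a)&(Y[...,2]<b)&(d>0)&(abs(Y[...,0])<75)&(Y[...,1]>-58)
    P=Y[m];print(n,len(P))
    if len(P)>20:
        print(np.percentile(P,[1,50,99],axis=0).round(1)); print(cv2.minAreaRect(P[:,:2].astype(np.float32)))
a=cv2.imread('pics/w3.png');b=cv2.imread('pics/s3.png')[130:290,150:400]
cv2.imwrite('pics/c3.png',np.vstack([cv2.resize(a,(440,330)),cv2.resize(b,(440,270))]))
E
```

```text
4.7 [ 0.53331363 -0.0793648   0.06265912] [ 3.14129205e+00 -3.08904916e-04  2.13601385e-01] [-0.21383766 -0.22737936 -0.79673037] [ 0.11232938  0.63230048 -0.10223348  1.94742491  0.11296178  0.56688059
 -1.42282129]
cover 16588
[[-50.6 -52.5 100.5]
 [-33.  -38.2 102.7]
 [-16.  -21.3 104.2]]
((-32.95622634887695, -35.863014221191406), (34.56633758544922, 36.06415939331055), 89.9856948852539)
cheek 0
```

View pics/c3.png

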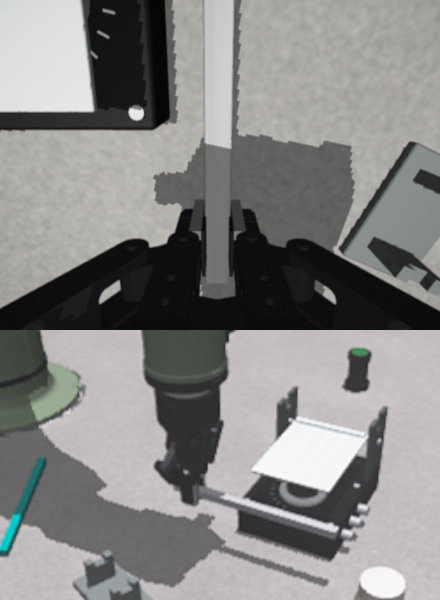

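The bar is level to the right of the unit. The cover is shut and the way in is open (scene crop, cover lip near (290,480)).

play_rows(
  motion=[
    [0, -1.2, 0, 0, 0, 0, -1],
    [0, -2.4, 0, 0, 0, 0, -1],
    [0, -3.6, 0, 0, 0, 0, -1],
    [0, -4.8, 0, 0, 0, 0, -1],
    [0, -5.6, 0, 0, 0, 0, -1],
  ],
)

```text
clock: 5.3
position: [0.5212, -0.0222, 0.0623]
tool_rot: [-3.141, 0.0, 0.216]
force: [0.4, -1.0, -0.3]
grip_width: 0.0106
finger_force: 78.2
```

play_rows(
  motion=[
    [0, 0.05, -0.7, 0, 0, 0, -1],
    [0, 0.1, -1.3, 0, 0, 0, -1],
    [0, 0, -2.4, 0, 0, 0, -1],
    [0, -0.1, -3.7, 0, 0, 0, -1],
    [0, -0.5, -5, 0, 0, 0, -1],
  ],
)

```text
clock: 5.8
position: [0.5204, -0.0197, 0.1136]
tool_rot: [3.141, -0.0, 0.213]
force: [0.9, -2.0, -2.6]
grip_width: 0.0106
finger_force: 78.0
```

```bash
python3 - <<'E'
from plan import *
s=observe();print(s['clock'],Ro.from_euler('z',-YU).apply(s['position']-U),s['force'],s['moment'])
snap('scene','s4')
b=cv2.imread('pics/s4.png')[110:290,150:400]
cv2.imwrite('pics/c4.png',cv2.resize(b,None,fx=2,fy=2))
E
```

```text
5.8 [-0.11053078 -0.03440514  0.11363751] [ 0.94149779 -1.99122979 -2.57530579] [-0.36485948  0.10602362 -0.09190774]
```

View pics/c4.png

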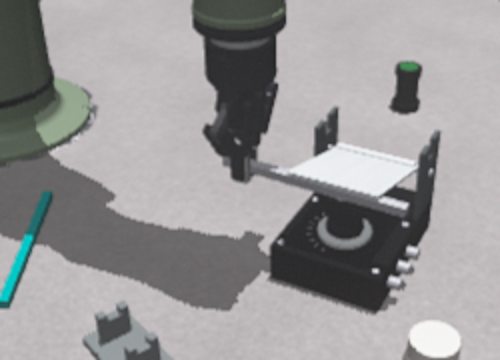

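The cover (360,170 in the crop) is riding up on the bar near its lip. I'll carry on along the arc.

play_rows(
  motion=[
    [0, -0.4, -1.3, 0, 0, 0, -1],
    [0, -1.0, -2.4, 0, 0, 0, -1],
    [0, -1.7, -3.5, 0, 0, 0, -1],
    [0, -2.6, -4.4, 0, 0, 0, -1],
    [0, -3.5, -5.2, 0, 0, 0, -1],
  ],
)

```text
clock: 6.35
position: [0.5129, 0.016, 0.1652]
tool_rot: [3.142, -0.0, 0.215]
force: [0.7, -2.1, -2.0]
grip_width: 0.0106
finger_force: 78.1
```

play_rows(
  motion=[
    [0, -1.1, -0.6, 0, 0, 0, -1],
    [0, -2.2, -1.1, 0, 0, 0, -1],
    [0, -3.4, -1.4, 0, 0, 0, -1],
    [0, -4.5, -1.5, 0, 0, 0, -1],
    [0, -5.7, -1.2, 0, 0, 0, -1],
  ],
)

```text
clock: 6.85
position: [0.5008, 0.0718, 0.1764]
tool_rot: [-3.142, -0.001, 0.215]
force: [-0.2, -1.1, -1.2]
grip_width: 0.0106
finger_force: 78.3
```

play_rows(
  motion=[
    [0, -1.2, 0.4, 0, 0, 0, -1],
    [0, -2.0, 1.0, 0, 0, 0, -1],
    [0, -2.5, 1.6, 0, 0, 0, -1],
    [0, -2.85, 2.1, 0, 0, 0, -1],
    [0, -3.0, 2.6, 0, 0, 0, -1],
  ],
)

```text
clock: 7.35
position: [0.4943, 0.1003, 0.1497]
tool_rot: [-3.142, 0.0, 0.215]
force: [0.5, -2.4, -0.2]
grip_width: 0.0106
finger_force: 78.3
```

```bash
python3 - <<'E'
from plan import *
s=observe();print(s['clock'],Ro.from_euler('z',-YU).apply(s['position']-U),s['tool_rot'],s['force'],s['moment'])
snap('scene','s5');snap('wrist','w5')
b=cv2.imread('pics/s5.png')[90:270,220:420];a=cv2.imread('pics/w5.png')
cv2.imwrite('pics/c5.png',np.hstack([cv2.resize(b,(440,396)),cv2.resize(a,(360,396))]))
E
```

```text
7.35 [-0.11048482  0.08836834  0.14967297] [-3.14157725e+00  3.86003786e-04  2.14802876e-01] [ 0.46585631 -2.43059934 -0.20191074] [-0.30387838 -0.03034304 -0.07896434]
```

View pics/c5.png

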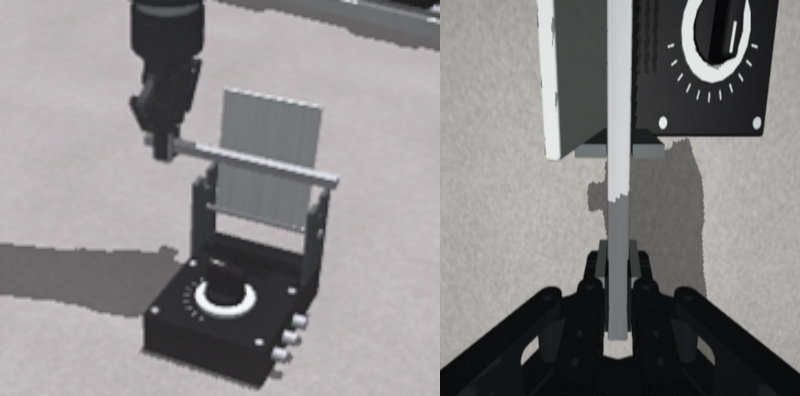

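The cover leans open on the bar above the notches. In the wrist half, the near cheek's prongs at (590,150) and (648,150) straddle the bar. I'll measure the cheek before lowering.

```bash
python3 - <<'E'
from plan import *
X,p,d=cloud('w5')
Y=Ro.from_euler('z',-YU).apply((X-U).reshape(-1,3)).reshape(X.shape)*1000
m=(Y[...,2]>130)&(Y[...,2]<146)&(d>0)&(Y[...,0]<-50)&(Y[...,0]>-80)
P=Y[m];print(len(P),np.percentile(P,[2,50,98],axis=0).round(1))
h=np.histogram(P[:,1],np.arange(56,124,2));print(list(zip(h[1].astype(int),h[0])))
m=(Y[...,2]>152)&(Y[...,2]<185)&(d>0)&(abs(Y[...,1]-88)<10)&(Y[...,0]<0)&(Y[...,0]>-85)
P=Y[m];print('bar',np.percentile(P,[2,50,98],axis=0).round(1),np.polyfit(P[:,0],P[:,1],1),np.polyfit(P[:,0],P[:,2],1))
# far cheek from scene camera
X,p,d=cloud('s5')
Y=Ro.from_euler('z',-YU).apply((X-U).reshape(-1,3)).reshape(X.shape)*1000
for x0 in(-65,65):
    m=(Y[...,2]>108)&(Y[...,2]<146)&(d>0)&(abs(Y[...,0]-x0)<9)&(Y[...,1]>50)&(Y[...,1]<130)
    P=Y[m];h=np.histogram(P[P[:,2]>126][:,1],np.arange(56,124,3));print(x0,len(P),P[:,1:].min(0),P[:,1:].max(0),h[0])
m=(Y[...,2]>152)&(Y[...,2]<185)&(d>0)&(Y[...,1]<93)&(Y[...,1]>70)&(abs(Y[...,0])<90)
P=Y[m];print('bar',np.polyfit(P[:,0],P[:,1],1),np.polyfit(P[:,0],P[:,2],1))
E
```

```text
1690 [[-65.6  59.  131.5]
 [-62.3  77.8 140.6]
 [-59.6 114.8 142. ]]
[(np.int64(56), np.int64(0)), (np.int64(58), np.int64(77)), (np.int64(60), np.int64(83)), (np.int64(62), np.int64(87)), (np.int64(64), np.int64(88)), (np.int64(66), np.int64(84)), (np.int64(68), np.int64(87)), (np.int64(70), np.int64(89)), (np.int64(72), np.int64(84)), (np.int64(74), np.int64(81)), (np.int64(76), np.int64(87)), (np.int64(78), np.int64(58)), (np.int64(80), np.int64(0)), (np.int64(82), np.int64(0)), (np.int64(84), np.int64(0)), (np.int64(86), np.int64(0)), (np.int64(88), np.int64(0)), (np.int64(90), np.int64(0)), (np.int64(92), np.int64(0)), (np.int64(94), np.int64(31)), (np.int64(96), np.int64(75)), (np.int64(98), np.int64(80)), (np.int64(100), np.int64(83)), (np.int64(102), np.int64(82)), (np.int64(104), np.int64(84)), (np.int64(106), np.int64(79)), (np.int64(108), np.int64(82)), (np.int64(110), np.int64(73)), (np.int64(112), np.int64(61)), (np.int64(114), np.int64(50)), (np.int64(116), np.int64(5)), (np.int64(118), np.int64(0)), (np.int64(120), np.int64(0))]
bar [[-82.7  82.  166. ]
 [-40.1  88.8 171.3]
 [-12.3  95.9 182.6]] [2.44328784e-02 8.99076853e+01] [6.90946556e-03 1.72000071e+02]
-65 157 [ 54.11641288 108.2284607 ] [115.09493312 142.36950217] [11  3  8  1  5  5  2  2  0  0  0  1  9  6  5  4  6  1  4  3  0  0]
65 139 [ 55.0097768  108.76407422] [115.04385856 142.07952699] [15  2  5  3  7  2  6  2  0  0  0  0  7  8  3  3  7  1  3  4  0  0]
bar [-4.29670974e-03  8.34322549e+01] [-3.82794120e-03  1.67942866e+02]
```

```bash
python3 - <<'E'
from plan import *
X,p,d=cloud('w5')
Y=Ro.from_euler('z',-YU).apply((X-U).reshape(-1,3)).reshape(X.shape)*1000
for a,b in((-85,-75),(-75,-65),(-65,-58),(-58,-50),(-30,-20)):
    m=(Y[...,2]>171)&(Y[...,2]<177)&(d>0)&(abs(Y[...,1]-88)<9)&(Y[...,0]<b)&(Y[...,0]>a)
    P=Y[m];print('bar',a,len(P),P[:,1].min(),P[:,1].max(),np.median(P[:,2])) if len(P) else print(a)
m=(Y[...,2]>137)&(Y[...,2]<146)&(d>0)&(Y[...,0]<-50)&(Y[...,0]>-80)
P=Y[m]
for lo,hi in((50,86),(90,125)):
    Q=P[(P[:,1]>lo)&(P[:,1]<hi)];print(Q[:,1].min(),Q[:,1].max(),Q[:,0].min(),Q[:,0].max())
    print('slope x vs y',np.polyfit(Q[:,1],Q[:,0],1))
E
```

```text
bar -85 705 82.17918539675117 93.9482691891561 171.58083612689933
bar -75 716 82.02547475198773 93.93791057132093 171.55197786831792
bar -65 500 82.1128852041926 93.4664851651701 171.5840532884039
bar -58 611 81.92170763213763 95.55726138448176 171.52612471508112
bar -30 895 81.68837661578561 95.61317477915406 171.54506872721797
58.199125312307416 78.82611109459984 -65.92950042879113 -59.56619981990973
slope x vs y [-2.12848255e-03 -6.24359562e+01]
95.71688071846405 116.30836061916081 -65.42948416202245 -59.429683402358684
slope x vs y [-3.22150380e-02 -5.90743077e+01]
```

play_rows(
  motion=[
    [0.4, 0.05, 0.4, 0, 0, 0, -1],
    [0.8, 0.07, 1.0, 0, 0, 0, -1],
    [0.8, 0.07, 1.6, 0, 0, 0, -1],
    [0.8, 0.07, 2.2, 0, 0, 0, -1],
    [0.8, 0.07, 2.8, 0, 0, 0, -1],
  ],
)

```text
clock: 7.95
position: [0.5023, 0.101, 0.1217]
tool_rot: [3.141, 0.0, 0.214]
force: [1.4, -2.5, 0.7]
grip_width: 0.0102
finger_force: 78.5
```

play_rows(
  motion=[
    [0, 0, 0.2, 0, 0, 0, -1],
    [0, 0, 0.4, 0, 0, 0, -1],
    [0, 0, 0.6, 0, 0, 0, -1],
    [0, 0, 0.6, 0, 0, 0, -1],
    [0, 0, 0.6, 0, 0, 0, -1],
  ],
)

```text
clock: 8.45
position: [0.5024, 0.1012, 0.1164]
tool_rot: [-3.142, -0.0, 0.215]
force: [1.1, -2.2, -1.0]
grip_width: 0.0102
finger_force: 78.2
```

```bash
python3 - <<'E'
from plan import *
s=observe();print(s['clock'],Ro.from_euler('z',-YU).apply(s['position']-U),s['force'],s['moment'])
snap('scene','s6');snap('wrist','w6')
b=cv2.imread('pics/s6.png')[90:270,220:420];a=cv2.imread('pics/w6.png')
cv2.imwrite('pics/c6.png',np.hstack([cv2.resize(b,(440,396)),cv2.resize(a,(360,396))]))
E
```

```text
8.45 [-0.10239068  0.08747779  0.11636349] [ 1.14400022 -2.24383059 -1.02303746] [-0.34084342 -0.07349299 -0.13963179]
```

View pics/c6.png

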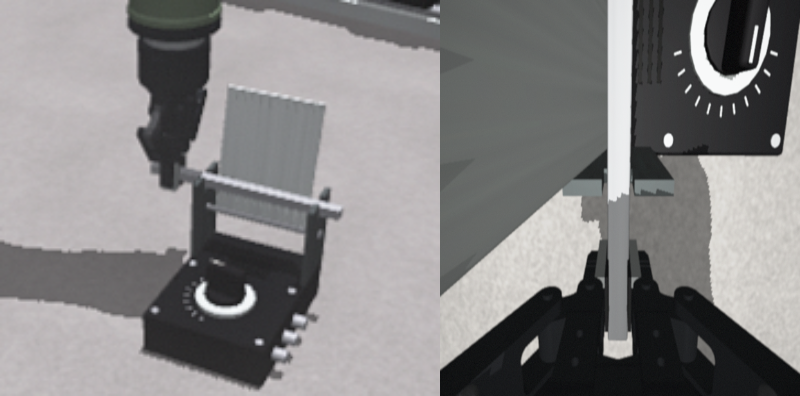

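The bar has entered both notches but is still several mm above the floor. I'll lower it slowly.

play_rows(
  motion=[
    [0, 0, 0.1, 0, 0, 0, -1],
    [0, 0, 0.2, 0, 0, 0, -1],
    [0, 0, 0.3, 0, 0, 0, -1],
    [0, 0, 0.3, 0, 0, 0, -1],
    [0, 0, 0.3, 0, 0, 0, -1],
  ],
)

```text
clock: 9.05
position: [0.5024, 0.1012, 0.1133]
tool_rot: [-3.142, -0.0, 0.215]
force: [1.9, -2.3, -0.7]
grip_width: 0.0107
finger_force: 78.3
```

play_rows(
  motion=[
    [0, 0, 0.05, 0, 0, 0, -1],
    [0, 0, 0.1, 0, 0, 0, -1],
    [0, 0, 0.1, 0, 0, 0, -1],
    [0, 0, 0.1, 0, 0, 0, -1],
    [0, 0, 0.1, 0, 0, 0, -1],
  ],
)

```text
clock: 9.55
position: [0.5024, 0.1011, 0.1123]
tool_rot: [-3.142, 0.0, 0.215]
force: [0.6, -2.2, -0.6]
grip_width: 0.0103
finger_force: 78.4
```

play_rows(
  motion=[
    [0, 0, 0.05, 0, 0, 0, -1],
    [0, 0, 0.1, 0, 0, 0, -1],
    [0, 0, 0.15, 0, 0, 0, -1],
    [0, 0, 0.15, 0, 0, 0, -1],
    [0, 0, 0.15, 0, 0, 0, -1],
  ],
)

```text
clock: 10.05
position: [0.5024, 0.1012, 0.1108]
tool_rot: [-3.142, 0.0, 0.215]
force: [1.7, -2.3, -0.0]
grip_width: 0.0103
finger_force: 78.4
```

play_rows(
  motion=[
    [0, 0, 0, 0, 0, 0, -0.7],
    [0, 0, 0, 0, 0, 0, -0.6],
    [0, 0, 0, 0, 0, 0, -0.4],
    [0, 0, 0, 0, 0, 0, -0.2],
    [0, 0, 0, 0, 0, 0, -0.2],
  ],
)

```text
clock: 10.55
position: [0.5024, 0.1012, 0.1108]
tool_rot: [-3.142, -0.0, 0.215]
force: [-0.3, -0.7, 0.3]
grip_width: 0.0342
finger_force: 0.0
```

```bash
python3 - <<'E'
from plan import *
s=observe();print(s['clock'],Ro.from_euler('z',-YU).apply(s['position']-U),s['force'],s['grip_width'],s['finger_force'])
snap('wrist','w7')
X,p,d=cloud('w7')
Y=Ro.from_euler('z',-YU).apply((X-U).reshape(-1,3)).reshape(X.shape)*1000
m=(Y[...,2]>126)&(Y[...,2]<150)&(d>0)&(abs(Y[...,1]-86)<7)&(Y[...,0]>-140)
for a in range(-130,40,20):
    P=Y[m&(abs(Y[...,0]-a)<8)]
    if len(P)>20: print(a,len(P),P[:,1].min(),P[:,1].max(),np.median(P[:,2]))
E
```

```text
10.55 [-0.10239835  0.08756032  0.1108111 ] [-0.33277132 -0.67129487  0.33462316] 0.03418825149741213 0.0
-130 396 79.05141912175858 90.81706792497789 132.61657049944978
-110 1173 79.00272623476508 90.76058970993601 132.65311280290493
-90 1307 79.00946461518154 90.59756925201388 132.66289933630082
-70 1510 79.00109684099536 90.81233743863724 132.70523613680922
-50 1898 79.00174146379531 92.99523421781427 132.71456692631892
-30 2339 79.00334740423028 92.99209352834724 132.76689086093862
-10 2550 79.0029241150835 92.99898761807476 132.7763278936142
```

The bar is seated level in the notches and released. I'll back off upward and look at the knob.

play_rows(
  motion=[
    [0, 0, -1, 0, 0, 0, -0.2],
    [-0.5, 0, -4, 0, 0, 0, -0.2],
    [-1, 0, -8, 0, 0, 0, -0.2],
    [-1, 0, -12.5, 0, 0, 0, 0],
    [-1, 0, -17, 0, 0, 0, 0],
  ],
)

```text
clock: 11.1
position: [0.4921, 0.0989, 0.2834]
tool_rot: [-3.141, -0.0, 0.215]
force: [0.8, 0.3, -0.3]
grip_width: 0.0427
finger_force: 0.0
```

play_rows(
  motion=[
    [0, 2, -1, 0, 0, 0, 0],
    [0, 4, -1, 0, 0, 0, 0],
    [0, 6, -1, 0, 0, 0, 0.5],
    [0, 8, -1, 0, 0, 0, 1],
    [0, 8.7, -1, 0, 0, 0, 1],
  ],
)

```text
clock: 11.6
position: [0.5113, 0.0122, 0.2915]
tool_rot: [3.141, -0.0, 0.213]
force: [-0.3, 0.6, -0.2]
grip_width: 0.0838
finger_force: 0.0
```

play_rows(
  motion=[
    [0, 0, 0, 0, 0, 0, 1],
    [0, 0, 0, 0, 0, 0, 1],
    [0, 0, 0, 0, 0, 0, 1],
    [0, 0, 0, 0, 0, 0, 1],
    [0, 0, 0, 0, 0, 0, 1],
  ],
)

```text
clock: 12.1
position: [0.5111, 0.0145, 0.2908]
tool_rot: [-3.141, -0.0, 0.215]
force: [-0.2, -0.1, -0.1]
grip_width: 0.0853
finger_force: 0.0
```

```bash
python3 - <<'E'
from plan import *
s=observe();print(s['clock'],s['position'],s['tool_rot'],Ro.from_euler('z',-YU).apply(s['position']-U),s['qpos'],s['moment'])
snap('wrist','w8');snap('scene','s8')
X,p,d=cloud('w8')
Y=Ro.from_euler('z',-YU).apply((X-U).reshape(-1,3)).reshape(X.shape)*1000
m=(Y[...,2]>89)&(Y[...,2]<99)&(d>0)&(np.hypot(Y[...,0],Y[...,1])<35)
P=Y[m];print('grip',len(P),np.median(P[:,2]),cv2.minAreaRect(P[:,:2].astype(np.float32)))
w=m&(p.min(-1)>150);Q=Y[w];print('white',len(Q),Q.mean(0) if len(Q) else 0)
m=(Y[...,2]>45)&(Y[...,2]<55)&(d>0)&(Y[...,0]<90)&(Y[...,0]>-90)&(Y[...,1]>-80)&(Y[...,1]<58);P=Y[m];print('deck',np.percentile(P,[.5,99.5],axis=0))
m=(Y[...,2]>126)&(Y[...,2]<150)&(d>0)&(abs(Y[...,1]-85)<5)
P=Y[m];print('bar',np.percentile(P,[1,50,99],axis=0))
a=cv2.imread('pics/w8.png');b=cv2.imread('pics/s8.png')[90:270,220:420]
cv2.imwrite('pics/c8.png',np.hstack([cv2.resize(b,(300,270)),cv2.resize(a,(360,270))]))
E
```

```text
12.1 [0.51113667 0.01451219 0.29081172] [-3.14147298e+00 -3.33613999e-06  2.15459982e-01] [-0.11233626  0.00096814  0.29081172] [-0.06562614  0.27748217 -0.09793794  1.81762503  0.03078277  1.04795677
 -1.53055156] [ 0.00770667 -0.00554347  0.0230261 ]
grip 807 92.3894036220766 ((2.4195499420166016, -2.507974624633789), (13.963083267211914, 42.060123443603516), 83.4288558959961)
white 38 [-7.00996415 -1.65789999 93.09314551]
deck [[-64.93705829 -61.72847425  46.29347964]
 [ 54.50650643  57.48017702  54.919962  ]]
bar [[-125.77080487   80.07838578  130.98333959]
 [ -37.73402837   84.97313224  132.65216186]
 [  31.95699403   89.89445066  134.44383081]]
```

View pics/c8.png

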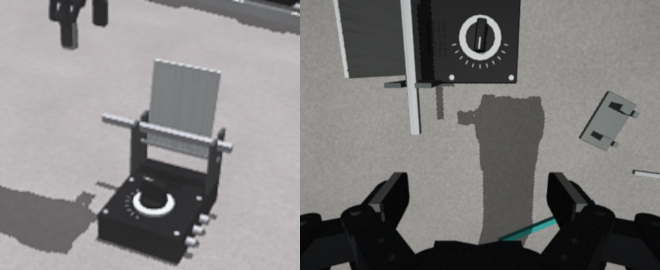

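The cover is propped and the bar is seated. The knob grip's centre is at (2.4,-2.5) mm in my unit frame, turned 0.115 rad clockwise. I'll move above it with a half turn, so that j7 has range left for turning.

play_rows(
  motion=[
    [2.3, 0.1, 0, 0, 0, -0.148, 1],
    [4.6, 0.1, 0, 0, 0, -0.296, 1],
    [6.9, 0.2, 0, 0, 0, -0.444, 1],
    [9.2, 0.3, 0, 0, 0, -0.592, 1],
    [11.5, 0.3, 0, 0, 0, -0.74, 1],
  ],
)

```text
clock: 12.7
position: [0.6251, 0.0357, 0.2907]
tool_rot: [-3.141, -0.0, 0.961]
force: [-0.5, -0.4, -1.0]
grip_width: 0.0852
finger_force: 0.0
```

play_rows(
  motion=[
    [0, 0, 0, 0, 0, -0.148, 1],
    [0, 0, 0, 0, 0, -0.296, 1],
    [0, 0, 0, 0, 0, -0.444, 1],
    [0, 0, 0, 0, 0, -0.592, 1],
    [0, 0, 0, 0, 0, -0.74, 1],
  ],
)

```text
clock: 13.2
position: [0.6242, 0.0357, 0.2907]
tool_rot: [-3.141, -0.0, 1.701]
force: [-0.5, 0.6, -0.7]
grip_width: 0.0854
finger_force: 0.0
```

play_rows(
  motion=[
    [0, 0, 0, 0, 0, -0.148, 1],
    [0, 0, 0, 0, 0, -0.296, 1],
    [0, 0, 0, 0, 0, -0.444, 1],
    [0, 0, 0, 0, 0, -0.592, 1],
    [0, 0, 0, 0, 0, -0.74, 1],
  ],
)

```text
clock: 13.7
position: [0.6242, 0.0356, 0.2907]
tool_rot: [-3.142, -0.0, 2.441]
force: [-0.2, -0.3, 0.5]
grip_width: 0.0855
finger_force: 0.0
```

play_rows(
  motion=[
    [0, 0, 0, 0, 0, -0.148, 1],
    [0, 0, 0, 0, 0, -0.296, 1],
    [0, 0, 0, 0, 0, -0.444, 1],
    [0, 0, 0, 0, 0, -0.592, 1],
    [0, 0, 0, 0, 0, -0.74, 1],
  ],
)

```text
clock: 14.2
position: [0.6242, 0.0356, 0.2907]
tool_rot: [-3.142, -0.0, -3.102]
force: [0.4, 0.6, 1.0]
grip_width: 0.0851
finger_force: 0.0
```

play_rows(
  motion=[
    [0, 0, 0, 0, 0, -0.07, 1],
    [0, 0, 0, 0, 0, -0.07, 1],
    [0, 0, 0, 0, 0, -0.07, 1],
    [0, 0, 0, 0, 0, -0.07, 1],
    [0, 0, 0, 0, 0, -0.07, 1],
  ],
)

```text
clock: 14.7
position: [0.6242, 0.0357, 0.2908]
tool_rot: [-3.141, 0.0, -3.039]
force: [-0.6, -0.2, 0.3]
grip_width: 0.0853
finger_force: 0.0
```

```bash
python3 - <<'E'
from plan import *
s=observe();print(s['clock'],s['position'],s['tool_rot'],s['qpos'],s['moment'],s['force'])
snap('wrist','w9')
X,p,d=cloud('w9')
Y=Ro.from_euler('z',-YU).apply((X-U).reshape(-1,3)).reshape(X.shape)*1000
m=(Y[...,2]>86)&(Y[...,2]<99)&(d>0)&(np.hypot(Y[...,0],Y[...,1])<35)
P=Y[m];r=cv2.minAreaRect(P[:,:2].astype(np.float32));print('grip',len(P),np.median(P[:,2]),r)
w=world([*r[0],68]);rows(s['position'],s['tool_rot'][2],[w])
E
```

```text
14.7 [0.62417113 0.03569713 0.29083897] [-3.14148387e+00  4.80761314e-05 -3.03948502e+00] [ 0.32507386  0.55481546 -0.73837094  1.50097773  0.38508603  1.23517848
  1.20684912] [ 0.06420049 -0.02915885  0.03538681] [-0.59208127 -0.209371    0.30393835]
grip 612 92.37207346102032 ((1.6053447723388672, -2.0059585571289062), (13.38530445098877, 41.99675750732422), 83.19290161132812)
[ 0.1  0.  22.3]
rotz 0.0
```

play_rows(
  motion=[
    [0, 0, 4, 0, 0, 0, 1],
    [0, 0, 8, 0, 0, 0, 1],
    [0, 0, 12, 0, 0, 0, 1],
    [0, 0, 15, 0, 0, 0, 1],
    [0, 0, 17, 0, 0, 0, 1],
  ],
  squeeze=30,
)

```text
clock: 15.25
position: [0.6233, 0.0355, 0.1185]
tool_rot: [3.142, -0.002, -3.039]
force: [0.5, -0.1, 0.8]
grip_width: 0.0855
finger_force: 0.0
```

play_rows(
  motion=[
    [0, 0, 1.5, 0, 0, 0, 1],
    [0, 0, 3, 0, 0, 0, 1],
    [0, 0, 4.5, 0, 0, 0, 1],
    [0, 0, 5.3, 0, 0, 0, 1],
    [0, 0, 5.3, 0, 0, 0, 1],
  ],
)

```text
clock: 15.75
position: [0.6238, 0.0356, 0.0669]
tool_rot: [3.142, -0.001, -3.038]
force: [-0.6, -0.6, 0.1]
grip_width: 0.0853
finger_force: 0.0
```

play_rows(
  motion=[
    [0, 0, 0, 0, 0, 0, 0],
    [0, 0, 0, 0, 0, 0, -0.3],
    [0, 0, 0, 0, 0, 0, -0.5],
    [0, 0, 0, 0, 0, 0, -1],
    [0, 0, 0, 0, 0, 0, -1],
  ],
)

```text
clock: 16.25
position: [0.6243, 0.0357, 0.0681]
tool_rot: [3.141, 0.0, -3.038]
force: [-1.4, 5.4, 9.6]
grip_width: 0.014
finger_force: 34.7
```

play_rows(
  motion=[
    [0, 0, 0, 0, 0, 0, -1],
    [0, 0, 0, 0, 0, 0, -1],
    [0, 0, 0, 0, 0, 0, -1],
    [0, 0, 0, 0, 0, 0, -1],
    [0, 0, 0, 0, 0, 0, -1],
  ],
)

```text
clock: 16.75
position: [0.6243, 0.0358, 0.0681]
tool_rot: [3.141, 0.0, -3.038]
force: [-1.5, 0.3, 5.9]
grip_width: 0.0131
finger_force: 33.9
```

```bash
python3 - <<'E'
from h import *
s=observe();print(s['clock'],s['position'],s['tool_rot'],s['qpos'],s['moment'],s['force'],s['grip_width'],s['finger_force'])
E
```

```text
16.75 [0.62430583 0.03580042 0.06811605] [ 3.14147336e+00  3.69085693e-04 -3.03832866e+00] [ 0.24999171  0.79613988 -0.61577214  1.69253034  0.58493509  0.84423481
  1.05020944] [ 0.02420175  0.36981388 -0.00642238] [-1.52169121  0.28312345  5.92675813] 0.01309245478898979 33.88416767120361
```

play_rows(
  motion=[
    [0, 0, 0, 0, 0, 0.08, -1],
    [0, 0, 0, 0, 0, 0.18, -1],
    [0, 0, 0, 0, 0, 0.28, -1],
    [0, 0, 0, 0, 0, 0.38, -1],
    [0, 0, 0, 0, 0, 0.45, -1],
  ],
)

```text
clock: 17.25
position: [0.6243, 0.0356, 0.0681]
tool_rot: [-3.142, 0.0, 2.791]
force: [-1.4, 0.1, 5.3]
grip_width: 0.0134
finger_force: 33.8
```

```bash
cat > o.py <<'E'
from h import *
s=observe();print(s['clock'],s['position'],s['tool_rot'],s['moment'],s['force'],s['grip_width'],s['qpos'][-1])
E
python3 o.py
```

```text
17.25 [0.62426667 0.03560058 0.06812772] [-3.14151645e+00  3.57074578e-04  2.79081503e+00] [-0.08227569  0.4262865   0.07255651] [-1.35078968  0.09273908  5.30924459] 0.01335810048616017 0.6689577269049668
```

play_rows(
  motion=[
    [0, 0, 0, 0, 0, 0.05, -1],
    [0, 0, 0, 0, 0, 0.1, -1],
    [0, 0, 0, 0, 0, 0.15, -1],
    [0, 0, 0, 0, 0, 0.2, -1],
    [0, 0, 0, 0, 0, 0.25, -1],
  ],
)

```text
clock: 17.75
position: [0.6242, 0.0355, 0.0681]
tool_rot: [-3.141, 0.0, 2.543]
force: [-2.3, -0.5, 6.1]
grip_width: 0.0134
finger_force: 34.0
```

```bash
python3 o.py
```

```text
17.75 [0.62418779 0.03551735 0.06808648] [-3.14143295e+00  1.88844006e-04  2.54274932e+00] [-0.14248461  0.57272098  0.06413894] [-2.3120123  -0.4930184   6.07513017] 0.01341657751855511 0.46407405534948715
```

play_rows(
  motion=[
    [0, 0, 0, 0, 0, 0.02, -1],
    [0, 0, 0, 0, 0, 0.05, -1],
    [0, 0, 0, 0, 0, 0.07, -1],
    [0, 0, 0, 0, 0, 0.1, -1],
    [0, 0, 0, 0, 0, 0.1, -1],
  ],
)

```text
clock: 18.25
position: [0.6242, 0.0354, 0.0681]
tool_rot: [-3.141, 0.0, 2.444]
force: [-2.5, -1.6, 7.4]
grip_width: 0.0131
finger_force: 34.0
```

```bash
python3 o.py
```

```text
18.25 [0.62419676 0.03544135 0.06812362] [-3.14135598e+00  3.22273167e-04  2.44360754e+00] [-0.23545143  0.51683102  0.04324322] [-2.49818414 -1.59381773  7.35064851] 0.013101868986822337 0.3828690854942756
```

play_rows(
  motion=[
    [0, 0, 0, 0, 0, 0.03, -1],
    [0, 0, 0, 0, 0, 0.06, -1],
    [0, 0, 0, 0, 0, 0.09, -1],
    [0, 0, 0, 0, 0, 0.12, -1],
    [0, 0, 0, 0, 0, 0.12, -1],
  ],
)

```text
clock: 18.75
position: [0.6241, 0.0354, 0.0681]
tool_rot: [-3.141, 0.0, 2.324]
force: [-1.9, -0.8, 7.2]
grip_width: 0.0139
finger_force: 34.1
```

```bash
python3 o.py
```

```text
18.75 [0.62413234 0.03544026 0.06808894] [-3.14126668e+00  2.71463067e-04  2.32362839e+00] [-0.20258463  0.63803814  0.06084508] [-1.87836029 -0.84874918  7.2439942 ] 0.013899289672308619 0.2849640090061194
```

play_rows(
  motion=[
    [0, 0, 0, 0, 0, 0.03, -1],
    [0, 0, 0, 0, 0, 0.06, -1],
    [0, 0, 0, 0, 0, 0.09, -1],
    [0, 0, 0, 0, 0, 0.1, -1],
    [0, 0, 0, 0, 0, 0.1, -1],
  ],
)

```text
clock: 19.25
position: [0.6241, 0.0354, 0.0681]
tool_rot: [-3.141, 0.0, 2.224]
force: [-2.2, -1.1, 6.7]
grip_width: 0.0132
finger_force: 34.1
```

```bash
python3 o.py
```

```text
19.25 [0.62410952 0.03543756 0.06811299] [-3.14128154e+00  2.96981058e-04  2.22436404e+00] [-0.25642161  0.68255588  0.04378828] [-2.19709113 -1.05897931  6.71652343] 0.013233690448686225 0.20433048676391477
```

play_rows(
  motion=[
    [0, 0, 0, 0, 0, 0.03, -1],
    [0, 0, 0, 0, 0, 0.06, -1],
    [0, 0, 0, 0, 0, 0.09, -1],
    [0, 0, 0, 0, 0, 0.1, -1],
    [0, 0, 0, 0, 0, 0.1, -1],
  ],
)

```text
clock: 19.75
position: [0.6241, 0.0354, 0.0681]
tool_rot: [-3.141, 0.0, 2.124]
force: [-3.7, -1.6, 6.9]
grip_width: 0.0133
finger_force: 34.1
```

```bash
python3 o.py
```

```text
19.75 [0.62406695 0.03536603 0.06809324] [-3.14118327e+00  3.23078033e-04  2.12429459e+00] [-0.2986901   0.72942638  0.06493745] [-3.74445855 -1.56989184  6.89500095] 0.013331886555466946 0.1234609841189876
```

play_rows(
  motion=[
    [0, 0, 0, 0, 0, 0.03, -1],
    [0, 0, 0, 0, 0, 0.06, -1],
    [0, 0, 0, 0, 0, 0.08, -1],
    [0, 0, 0, 0, 0, 0.08, -1],
    [0, 0, 0, 0, 0, 0.08, -1],
  ],
)

```text
clock: 20.25
position: [0.6241, 0.0354, 0.0681]
tool_rot: [-3.141, 0.0, 2.045]
force: [-4.0, -1.0, 7.3]
grip_width: 0.0133
finger_force: 34.2
```

```bash
python3 o.py
```

```text
20.25 [0.62406171 0.03539314 0.06809758] [-3.14120632e+00  2.76933253e-04  2.04467144e+00] [-0.31063311  0.76649661  0.02543313] [-3.99457898 -1.0275489   7.27060863] 0.013345981542641714 0.05935687965294138
```

play_rows(
  motion=[
    [0, 0, 0, 0, 0, 0.03, -1],
    [0, 0, 0, 0, 0, 0.06, -1],
    [0, 0, 0, 0, 0, 0.08, -1],
    [0, 0, 0, 0, 0, 0.08, -1],
    [0, 0, 0, 0, 0, 0.08, -1],
  ],
)

```text
clock: 20.75
position: [0.624, 0.0354, 0.0681]
tool_rot: [-3.141, 0.0, 1.965]
force: [-2.9, -1.6, 7.6]
grip_width: 0.0136
finger_force: 34.2
```

```bash
python3 o.py
```

```text
20.75 [0.62401091 0.03538612 0.06807988] [-3.14114158e+00  2.87161326e-04  1.96472554e+00] [-0.29970744  0.84706118  0.11910132] [-2.92307127 -1.64599415  7.62462534] 0.013608832983443711 -0.004824438665920213
```

play_rows(
  motion=[
    [0, 0, 0, 0, 0, 0.02, -1],
    [0, 0, 0, 0, 0, 0.04, -1],
    [0, 0, 0, 0, 0, 0.05, -1],
    [0, 0, 0, 0, 0, 0.05, -1],
    [0, 0, 0, 0, 0, 0.05, -1],
  ],
)

```text
clock: 21.25
position: [0.624, 0.0354, 0.0681]
tool_rot: [-3.141, 0.0, 1.915]
force: [-3.8, -1.5, 7.9]
grip_width: 0.013
finger_force: 34.2
```

```bash
python3 o.py
```

```text
21.25 [0.62400538 0.03535801 0.06810279] [-3.14116780e+00  3.09270303e-04  1.91472731e+00] [-0.30507087  0.86815806  0.12635556] [-3.78919347 -1.52378586  7.92872119] 0.012964608902249784 -0.04483767927463697
```

play_rows(
  motion=[
    [0, 0, 0, 0, 0, 0.02, -1],
    [0, 0, 0, 0, 0, 0.04, -1],
    [0, 0, 0, 0, 0, 0.04, -1],
    [0, 0, 0, 0, 0, 0.04, -1],
    [0, 0, 0, 0, 0, 0.04, -1],
  ],
)

```text
clock: 21.75
position: [0.6239, 0.0354, 0.0681]
tool_rot: [-3.141, 0.0, 1.875]
force: [-3.2, -1.4, 8.4]
grip_width: 0.0134
finger_force: 34.3
```

```bash
python3 o.py
```

```text
21.75 [0.62394473 0.03537919 0.06807989] [-3.14102987e+00  3.07132457e-04  1.87483868e+00] [-0.32798088  0.85964885  0.2151231 ] [-3.22855525 -1.42876315  8.36827508] 0.013394674654573335 -0.07676741399774394
```

play_rows(
  motion=[
    [0, 0, 0, 0, 0, 0.02, -1],
    [0, 0, 0, 0, 0, 0.04, -1],
    [0, 0, 0, 0, 0, 0.05, -1],
    [0, 0, 0, 0, 0, 0.05, -1],
    [0, 0, 0, 0, 0, 0.05, -1],
  ],
)

```text
clock: 22.25
position: [0.624, 0.0353, 0.0681]
tool_rot: [-3.141, 0.0, 1.825]
force: [-3.3, -1.6, 8.5]
grip_width: 0.0132
finger_force: 34.3
```

```bash
python3 o.py
```

```text
22.25 [0.62399846 0.03533725 0.06810518] [-3.14114300e+00  4.24952012e-04  1.82494788e+00] [-0.34102021  0.88276697  0.23057895] [-3.28434324 -1.60452543  8.52991262] 0.013177079823657553 -0.11655975253496685
```

play_rows(
  motion=[
    [0, 0, 0, 0, 0, 0.02, -1],
    [0, 0, 0, 0, 0, 0.04, -1],
    [0, 0, 0, 0, 0, 0.05, -1],
    [0, 0, 0, 0, 0, 0.05, -1],
    [0, 0, 0, 0, 0, 0.05, -1],
  ],
)

```text
clock: 22.75
position: [0.6239, 0.0354, 0.0681]
tool_rot: [-3.141, 0.0, 1.775]
force: [-4.2, -1.1, 8.0]
grip_width: 0.0134
finger_force: 34.4
```

```bash
python3 o.py; python3 - <<'E'
from h import *
m=[]
for i in range(4): viewer.grab_frame('scene'); m.append(observe()['moment'][2])
print(m)
E
```

```text
22.75 [0.62393944 0.0353571  0.06806255] [-3.14103341e+00  4.32568597e-04  1.77508080e+00] [-0.30324622  0.92409403  0.27090784] [-4.15229558 -1.11244803  7.98067329] 0.013365124469698562 -0.15629864253783968
[np.float64(0.41017516690513633), np.float64(0.34518249044904087), np.float64(0.30162371618493117), np.float64(0.32265459217626147)]
```

play_rows(
  motion=[
    [0, 0, 0, 0, 0, 0.02, -1],
    [0, 0, 0, 0, 0, 0.02, -1],
    [0, 0, 0, 0, 0, 0.02, -1],
    [0, 0, 0, 0, 0, 0.02, -1],
    [0, 0, 0, 0, 0, 0.02, -1],
  ],
)

```text
clock: 23.45
position: [0.6239, 0.0354, 0.0681]
tool_rot: [-3.141, 0.0, 1.755]
force: [-3.8, -2.3, 9.4]
grip_width: 0.0133
finger_force: 34.4
```

```bash
python3 o.py; python3 - <<'E'
from h import *
m=[]
for i in range(4): viewer.grab_frame('scene'); m.append(observe()['moment'][2])
print(m)
E
```

```text
23.45 [0.62390393 0.03537172 0.068095  ] [-3.14100867e+00  4.41600077e-04  1.75519176e+00] [-0.33038947  0.90685089  0.35212136] [-3.79424627 -2.25879578  9.37363961] 0.013289866324953726 -0.17214829820744823
[np.float64(0.36964217925426157), np.float64(0.40046817010064173), np.float64(0.3631737840701818), np.float64(0.3726405108638932)]
```

play_rows(
  motion=[
    [0, 0, 0, 0, 0, -0.03, -1],
    [0, 0, 0, 0, 0, -0.06, -1],
    [0, 0, 0, 0, 0, -0.09, -1],
    [0, 0, 0, 0, 0, -0.12, -1],
    [0, 0, 0, 0, 0, -0.12, -1],
  ],
)

```text
clock: 24.15
position: [0.624, 0.0354, 0.0681]
tool_rot: [-3.141, 0.0, 1.876]
force: [-2.9, -0.7, 7.8]
grip_width: 0.0134
finger_force: 34.3
```

```bash
python3 - <<'E'
from h import *
m=[]
for i in range(4): viewer.grab_frame('scene'); m.append(observe()['moment'][2])
print(m)
E
```

```text
[np.float64(0.1487891093054465), np.float64(0.12030187459060378), np.float64(0.15350725245375704), np.float64(0.1145245368408207)]
```

The ring was wound to about 0.37 N m (0.18 rad), so the knob is firmly at its stop. I'll ease off, release and retract.

play_rows(
  motion=[
    [0, 0, 0, 0, 0, -0.02, -1],
    [0, 0, 0, 0, 0, -0.04, -1],
    [0, 0, 0, 0, 0, -0.04, -1],
    [0, 0, 0, 0, 0, -0.04, -0.6],
    [0, 0, 0, 0, 0, -0.04, -0.3],
  ],
)

```text
clock: 24.85
position: [0.6242, 0.0356, 0.0677]
tool_rot: [-3.142, -0.0, 1.915]
force: [-0.5, -0.4, -0.3]
grip_width: 0.0294
finger_force: 0.0
```

play_rows(
  motion=[
    [0, 0, 0, 0, 0, 0, 0.2],
    [0, 0, 0, 0, 0, 0, 0.2],
    [0, 0, -2, 0, 0, 0, 0.2],
    [0, 0, -5, 0, 0, 0, 0.2],
    [0, 0, -9, 0, 0, 0, 0.2],
  ],
)

```text
clock: 25.35
position: [0.6233, 0.0356, 0.1575]
tool_rot: [-3.139, -0.001, 1.915]
force: [0.4, -1.4, 0.0]
grip_width: 0.0516
finger_force: 0.0
```

play_rows(
  motion=[
    [0, 0, -3, 0, 0, 0, 0.2],
    [0, 0, -7, 0, 0, 0, 0.2],
    [0, 0, -10, 0, 0, 0, 0.2],
    [0, 0, -12, 0, 0, 0, 0.2],
    [0, 0, -12, 0, 0, 0, 0.2],
  ],
)

```text
clock: 25.85
position: [0.6252, 0.0358, 0.2808]
tool_rot: [3.137, 0.001, 1.915]
force: [-0.1, 0.2, -0.7]
grip_width: 0.0511
finger_force: 0.0
```

```bash
python3 o.py; python3 - <<'E'
from plan import *
snap('scene','s10');snap('wrist','w10')
X,p,d=cloud('w10')
Y=Ro.from_euler('z',-YU).apply((X-U).reshape(-1,3)).reshape(X.shape)*1000
m=(Y[...,2]>86)&(Y[...,2]<99)&(d>0)&(np.hypot(Y[...,0],Y[...,1])<35)
P=Y[m];print('grip',len(P), cv2.minAreaRect(P[:,:2].astype(np.float32)) if len(P) else 0)
X,p,d=cloud('s10')
Y=Ro.from_euler('z',-YU).apply((X-U).reshape(-1,3)).reshape(X.shape)*1000
m=(Y[...,2]>86)&(Y[...,2]<99)&(d>0)&(np.hypot(Y[...,0],Y[...,1])<35)
P=Y[m];print('grip',len(P), cv2.minAreaRect(P[:,:2].astype(np.float32)) if len(P) else 0)
b=cv2.imread('pics/s10.png')[60:300,180:480];a=cv2.imread('pics/w10.png')
cv2.imwrite('pics/c10.png',np.hstack([cv2.resize(b,(400,320)),cv2.resize(a,(400,320))]))
E
```

```text
25.85 [0.62520988 0.03579796 0.28076571] [3.13737857e+00 1.11586002e-03 1.91463137e+00] [-0.02495921  0.05915387 -0.00855938] [-0.14955469  0.15035443 -0.66033772] 0.05107927096429287 0.04278649595119395
grip 664 ((2.0665364265441895, -1.7548980712890625), (13.998125076293945, 41.58298873901367), 9.843286514282227)
grip 76 ((1.3081347942352295, -4.106119155883789), (14.530245780944824, 42.803218841552734), 9.633686065673828)
```

View pics/c10.png

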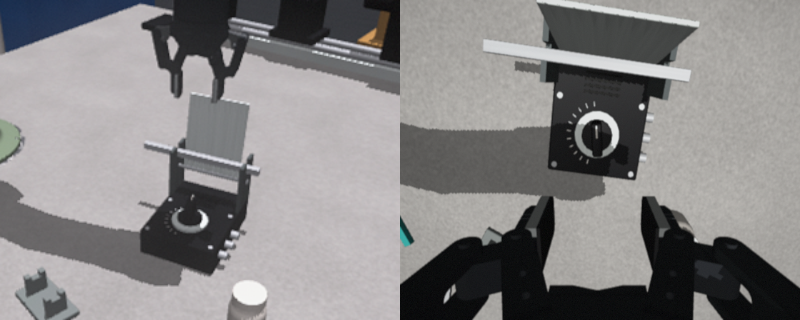

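The cover is propped on the bar, and the knob stands at 80.2° = 1.40 rad, which is its stop. The robot is clear of everything, so I'll hand in.

```bash
python3 -c "
from workcell import bot
print(bot.job_done())"
```

```text
the job is handed in; nothing more can be done
None
```

The job is handed in, with no verdict returned: at the last look the bar lay in both notches propping the cover open, the knob stood at its stop (about 1.40 rad, wound to roughly 0.18 rad by wrist torque, then released), and the arm was clear.

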